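# Snap a sample tube into the mixer's spring clips and slide it to the stop

## Task

Take the red-capped sample tube from its yellow rest and snap it sideways, straight down, into the empty pair of spring clips on the tube mixer, cap towards the end stop but about a centimetre short of it, pressing until it is fully home in both clips. Then slide it along in the clips until the cap bears on the end stop with a light but definite push (about 5 to 15 N), and let go with the cap still touching the stop. Go gently: never more than 25 N onto the clip seats or 20 N against the stop, and leave the blue-capped tube, beaker, jar and purple rack undisturbed.

Things in the scene. Friction and masses are not known exactly. Their poses are not given: they have to be found in the camera images.
- tube: Loose sample tube, 60 g nominal (hidden variation), rigid: pale round-ended tube 24 mm diameter with a red cap 28 mm diameter, 25 mm long; 150 mm overall. Origin at mid-length on the axis; x along the axis towards the cap (flat cap face at x = +75 mm, cap from +50 to +75, round bottom at -75). At the start it lies level on the rest, axis 52 mm above the bench.
- tube_grip (a point): Point on the tube's axis 10 mm from its origin towards the round bottom. This is the place to grasp, on the plain 24 mm barrel, fingers either side, from above: both on the rest and in the clips it lies midway between the two supports, with 56 mm free along the tube between them. Axes as the tube's.
- tube_cap_end (a point): Centre of the flat outer face of the red cap, 75 mm from the tube's origin. Axes as the tube's.
- rest: Fixed yellow rest: base 150 x 70 x 12 mm with two V-shaped supports 12 mm wide, 55 mm tall overall, centred 34 mm either side of its origin along its x. Origin: centre of its underside. The tube lies along its x, cap to +x, tube_grip above the origin; lift it straight up.
- mixer: Fixed tube mixer: white housing 220 x 190 mm with teal deck, deck top 76 mm above the bench. Origin: centre of its underside, on the bench. Its x runs along the tubes' axes towards the end stops; it carries two parallel clip stations, the empty one at y = +45 mm, the one at y = -45 mm taken by the blue-capped tube.
- free_axis (a point): On the axis of a fully home tube, midway between the two clips of the empty station, 114 mm above the bench (38 mm above the deck). With the tube home and pushed to the stop, tube_grip is here. Axes as the mixer's. The two clips (each 12 mm wide along x) are centred 34 mm either side of it along x; their jaw tips stand about 19 mm above it.
- free_mouth (a point): 17 mm above free_axis: the tube's axis is here when it first meets the jaws. Each clip is a pair of sprung steel jaws, open upwards, with flared mouth; the rounded lips leave about 17 mm for the 24 mm tube. Pressing through both clips together takes about 12 to 20 N in all; the force falls once past the lips, then rises on the seats.
- free_seats: The two rigid seats (a black pad under each clip of the empty station) on which the home tube rests, pad tops 102 mm above the bench. The jaws may not draw the tube all the way: press until it is felt to sit. Origin on the bench beneath free_axis; axes as the mixer's. Press on them with no more than 25 N in all.
- free_stop: Rigid aluminium end stop of the empty station: upright plate 36 mm wide, 6 mm thick, its top edge 122 mm above the bench. Origin on the bench beneath free_axis (not at the plate); axes as the mixer's. Push on it with no more than 20 N; the tube sliding in the clips itself resists with roughly 5 to 11 N of friction, felt at the wrist on top of the push on the stop.
- stop_face (a point): Point on the stop's face (the side towards the clips) where the centre of the cap must bear; 85 mm from free_axis along the mixer's +x, same height. Axes as the mixer's; mixer x is the sliding direction.
- clipped_tube: Bystander: a like tube with a blue cap, already clipped into the mixer's other station, 90 mm from the empty one. Origin mid-length on its axis. Leave it.
- beaker: Bystander: loose red plastic beaker, 72 mm diameter, 95 mm tall. Origin: centre of underside.
- jar: Bystander: loose small clear jar with white lid, 52 mm diameter, 70 mm tall. Origin: centre of underside.
- tube_rack: Bystander: loose purple rack 120 x 90 x 45 mm holding small upright tubes with pink caps, 96 mm tall in all. Origin: centre of underside.
Not all that is in view belongs to the job. What is shaped like the tube but orange is not meant.

How it is judged:
By the outcome, as a careful person would: the job done as asked, in the order asked, and still so for the second after the job is handed in, with the robot touching nothing.
It also fails if it takes over 70 s, if anything falls off the work surface, if the arm or the gripper's body presses on something with over 40 N, if the wrist force passes 120 N, or if a joint passes its speed limit or range.

## Robot

A 7-joint arm with a two-finger parallel gripper is mounted at the origin on the work surface. World frame = base frame: x ahead of the robot, y to its left, z up, the work surface at z = 0. Lengths are in m, angles in rad, forces in N, time in s.
With the tool pointing down it reaches from about 0.4 to 0.85 m from the base axis. Payload 10.4 kg.
Tool frame: the origin (TCP) lies between the finger pads; the fingertips stand ahead of it and the grasp point (between the pads) lies 5 mm behind it (manip.tip_extent is the z of the fingertips in the tool frame, in m); z points along the fingers, y is the line along which they close (so a half turn about z gives the same grasp; the last joint's range is limited). The gripper opens to 85 mm and grips with 20 to 120 N. Pads are 22 mm wide; open, the fingers measure 114 mm over their backs; the gripper's body (76 mm by 85 mm) begins 54 mm behind the grasp point. The pads swing forward as they close: fully open they stand 13 mm farther back than shut.
Start: joints at [-1.28, 0.332, -0.065, 1.46, 0.022, 1.35, -0.088], TCP at [0.193, 0.595, 0.245] pointing down, gripper open.
Joint ranges: [-2.6, 2.6], [-0.5, 2.12], [-1.47, 1.34], [0.16, 2.42], [-1.27, 4.41], [0.06, 2.06], [-2.6, 2.6]. Speed limits (rad/s): [2.22, 2.22, 2.79, 2.79, 3.14, 3.14, 3.14].

## Interface

Orientations are given as a unit quaternion [x, y, z, w].
In Python, from workcell import status, viewer, manip gives the robot as it stands.
- The arm moves only by the tool play_rows, never from a script. Its argument "plan" is one flat list of numbers, 7 for each row, row after row: the turn, a rotation vector about the tool's x, y, z in degrees, then the shift along the tool's x, y, z in m, then the opening, from 0 (shut) to 1 (fully open). In form: [ax, ay, az, dx, dy, dz, grip, ax, ay, az, dx, dy, dz, grip, ...]. A call has 1 to 20 rows; each row is the pose to reach, as a shift and turn from the pose commanded when the call began, along the tool's axes at that moment; what a row does not reach only later rows make up. A row lasts 1/8 s, in which the tool goes at most 62.5 mm and 10.7 degrees, less where a joint would pass 70% of its speed; a pose out of reach is approached as far as the arm can. A call with a gripper value outside its range is refused whole. The fingers move at their own pace and stop on an object; "squeeze" is the grip in N (left out, the last holds). Time passes only in rows, so rows that repeat a pose let the fingers close. It gives the time, the measured TCP pose, the force, the opening and the grip force at its end, in the units of the state.
- status.get_obs(): the state, without advancing time (a new reading comes with each control period).
- viewer.camera(name): name is "scene" or "top" or "wrist"; returns the picture (384x512x3 uint8, red, green, blue); there is no depth.
- viewer.camera_model(name): a dict with "fx", "fy", "cx", "cy" (pixels), "R" (3x3) and "t" (3): a world point X has camera coordinates R X + t. Camera axes: x right, y down, z forward; pixel columns grow to the right and rows downward; lengths in m; the calibration is good to about 2 mm. A picture is of the moment at which its call begins: read the wrist's pose just before it. camera_model takes no time and is no camera call; for the wrist camera it gives the pose at the moment of the call.
- manip.hand_in(): hands the job in; it is judged then, once.
The state is a dict: "clock": time; "joint_pos": joint angles; "joint_velocities": joint speeds; "tau": joint torques, N m; "position": TCP position; "ee_rot": TCP orientation; "ft_force": force on the tool from outside, world axes, zero at the start; "torque": the same for the moment, N m; "grip_width": opening from 0.0 (shut) to 1.0 (fully open); "grasp_force": force on a finger pad.
Only numpy, scipy, OpenCV 4.12 (cv2) and the standard library are available. Lean on these libraries where they do the work, as an engineer would, in place of code of your own. Each camera call takes 0.05 s, during which the arm holds its last target. There are 200 camera calls.

## Working session

There is one attempt and no reset: what is moved stays moved. The work goes in short steps, Python scripts to look and compute and a tool call to move; the robot and the scene stay as the last step left them, time stands still between calls to the robot, and variables do not carry over. Pictures are saved under pics/ and viewed, at most 10 in all, crops included, and the job is handed in when it is done.

Besides the shell and the picture viewer there is one more tool, called after "Emit:" as name(argument=value, ...) on one line, values as JSON. play_rows: Moves the arm, as the interface text tells. Its arguments: {"type":"object","properties":{"plan":{"type":"array","items":{"type":"number"}},"squeeze":{"type":"number"}},"required":["plan"]}

```bash
mkdir -p pics; python3 - <<'E'
from workcell import status, viewer, manip
import cv2,numpy as np
o=status.get_obs(); print({k:np.round(v,3) for k,v in o.items()}, manip.tip_extent)
ims=[]
for n in("scene","top"):
    im=viewer.camera(n); cv2.imwrite(f"pics/{n}.png",im[:,:,::-1]); ims.append(im)
    m=viewer.camera_model(n); print(n,{k:np.round(v,4).tolist() for k,v in m.items()})
E
```

```text
{'clock': np.float64(0.0), 'joint_pos': array([-1.28 ,  0.333, -0.065,  1.461,  0.022,  1.35 , -0.088]), 'joint_velocities': array([ 0.002, -0.002, -0.002, -0.   ,  0.002,  0.002,  0.001]), 'tau': array([-0.0000e+00, -6.2545e+01,  4.9000e-02, -3.9160e+01,  1.6000e-02,
        1.0000e-02, -0.0000e+00]), 'position': array([0.193, 0.594, 0.245]), 'ee_rot': array([ 0.156,  0.988, -0.001, -0.   ]), 'ft_force': array([-0.469, -0.352, -0.056]), 'torque': array([-0.009, -0.011,  0.077]), 'grasp_force': np.float64(0.0), 'grip_width': np.float64(0.996)} 0.014
scene {'fx': 361.3216, 'fy': 361.3216, 'cx': 256.013, 'cy': 195.778, 'R': [[-0.8713, 0.4905, -0.0168], [0.3786, 0.6499, -0.659], [-0.3123, -0.5805, -0.752]], 't': [0.4896, -0.1524, 1.1051]}
top {'fx': 458.6871, 'fy': 458.6871, 'cx': 259.1171, 'cy': 190.2163, 'R': [[0.0736, -0.9973, 0.0002], [-0.9739, -0.0719, -0.2152], [0.2147, 0.0156, -0.9766]], 't': [0.0005, 0.5985, 1.0982]}
```

View pics/top.png

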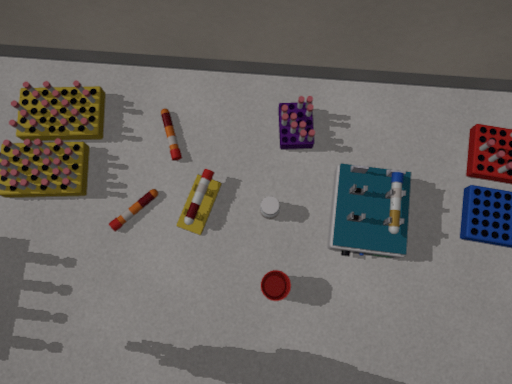

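View pics/scene.png

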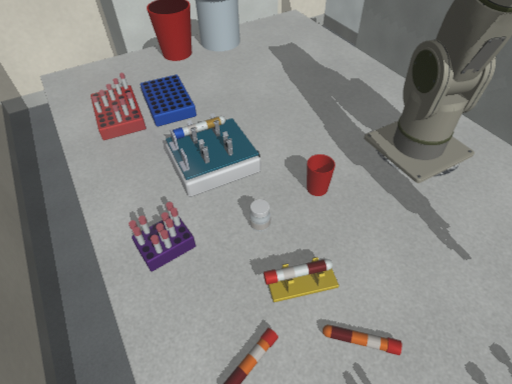

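Top view: the candidates are the tube at (200,197) and two lookalikes with orange bodies at (170,134) and (134,210). The one at (200,197) fits: pale with a red cap at (207,175), lying on the yellow rest. The mixer is at (372,210), with empty clips near (358,190) and (356,217) and the stop near (360,170). I'll confirm this in an enlarged crop.

```bash
python3 - <<'E'
import cv2,numpy as np
a=cv2.imread("pics/top.png")
c1=cv2.resize(a[155:245,165:235],None,fx=5.5,fy=5.5,interpolation=cv2.INTER_CUBIC)
c2=cv2.resize(a[155:265,325:415],None,fx=4.5,fy=4.5,interpolation=cv2.INTER_CUBIC)
print(c1.shape,c2.shape)
cv2.imwrite("pics/crop1.png",np.hstack([c1,c2]) if c1.shape[0]==c2.shape[0] else c1)
cv2.imwrite("pics/crop2.png",np.hstack([c1,np.zeros((495,10,3),np.uint8),c2[:495]]))
E
```

```text
(495, 385, 3) (495, 405, 3)
```

View pics/crop2.png

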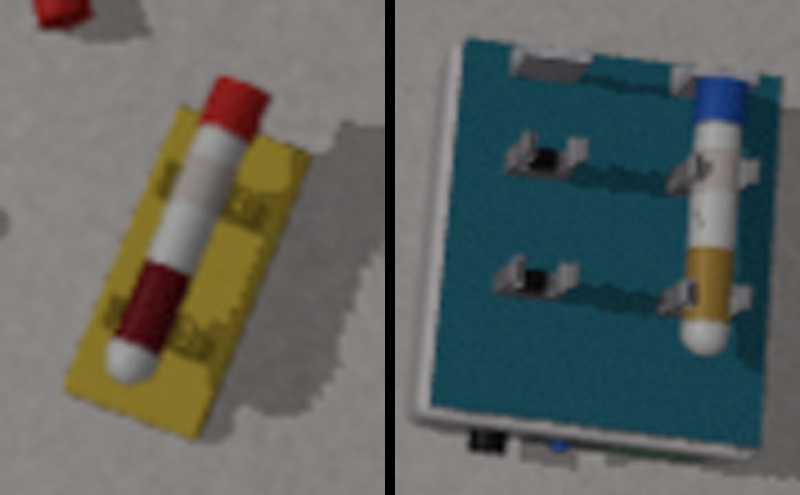

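The crop confirms it: the tube on the yellow rest (cap near (245,88), bottom near (128,372) in the crop) is pale with a red cap. The right panel shows the empty station with black pads at (543,158) and (535,280) and the stop plate at the top. Next I'll measure both.

```bash
cat > h.py <<'E'
from workcell import status, viewer, manip
import cv2,numpy as np
from scipy.spatial.transform import Rotation as Rot
def ray(m,u,v,z):
    R=np.array(m["R"]);t=np.array(m["t"]);c=-R.T@t
    d=R.T@np.array([(u-m["cx"])/m["fx"],(v-m["cy"])/m["fy"],1]); return c+d*(z-c[2])/d[2]
def proj(m,X):
    p=np.array(m["R"])@X+np.array(m["t"]); return np.array([m["fx"]*p[0]/p[2]+m["cx"],m["fy"]*p[1]/p[2]+m["cy"]])
def blob(mask):
    n,l,s,c=cv2.connectedComponentsWithStats(mask.astype(np.uint8)); return [(s[i,4],c[i],l==i) for i in sorted(range(1,n),key=lambda i:-s[i,4])]
def tool(target,yaw_to=None):
    """shift in tool axes from current pose to world target"""
    o=status.get_obs(); R=Rot.from_quat(o["ee_rot"]); return R.inv().apply(np.array(target)-o["position"]),R.as_matrix()
E
python3 - <<'E'
from h import *
a=cv2.imread("pics/top.png"); m=viewer.camera_model("top")
print("pads",ray(m,357.9,190.1,.102),ray(m,356.1,217.2,.102))
cap=ray(m,209.5,171,.052);bot=ray(m,188.3,222.6,.052);print("tube",cap,bot,np.linalg.norm(cap-bot))
hsv=cv2.cvtColor(a,cv2.COLOR_BGR2HSV)
M=cv2.inRange(hsv,(85,120,40),(100,255,255)); M[:, :320]=0;M[:,430:]=0
M=cv2.morphologyEx(M,cv2.MORPH_CLOSE,np.ones((15,15)))
cn=max(cv2.findContours(M,0,1)[0],key=cv2.contourArea); P=[ray(m,u,v,.076)[:2] for u,v in cv2.convexHull(cn)[:,0]]
r=cv2.minAreaRect(np.float32(P)*1000);print("deck mm",r)
Y=cv2.inRange(hsv,(20,120,60),(32,255,255));Y[:,:160]=0;Y[:,240:]=0
cn=max(cv2.findContours(Y,0,1)[0],key=cv2.contourArea); P=[ray(m,u,v,.012)[:2] for u,v in cv2.convexHull(cn)[:,0]]
print("rest mm",cv2.minAreaRect(np.float32(P)*1000))
o=status.get_obs();print(tool([.5,.15,.3]), Rot.from_quat(o["ee_rot"]).as_matrix().round(3))
w=viewer.camera_model("wrist");R=np.array(w["R"]);print("wristcam pos in tool",Rot.from_quat(o["ee_rot"]).inv().apply(-R.T@w["t"]-o["position"]),(R@Rot.from_quat(o["ee_rot"]).as_matrix()).round(3),w["fx"])
E
```

```text
pads [ 0.6068828  -0.19775921  0.102     ] [ 0.53927948 -0.19525047  0.102     ]
tube [0.64107848 0.17668315 0.052     ] [0.50300428 0.21704787 0.052     ] 0.14385337806662343
deck mm ((571.1990966796875, -239.42526245117188), (177.8865966796875, 207.3739776611328), 86.82076263427734)
rest mm ((560.4654541015625, 201.6524658203125), (68.27486419677734, 148.19679260253906), 73.85222625732422)
(array([-0.42928442, -0.32772466, -0.05495015]), array([[-9.51157184e-01,  3.08706824e-01, -3.29025379e-04],
       [ 3.08706994e-01,  9.51156429e-01, -1.19973741e-03],
       [-5.74125194e-05, -1.24271129e-03, -9.99999226e-01]])) [[-0.951  0.309 -0.   ]
 [ 0.309  0.951 -0.001]
 [-0.    -0.001 -1.   ]]
wristcam pos in tool [ 0.07009734 -0.0004241  -0.12893874] [[-0.001  1.     0.002]
 [-0.96  -0.    -0.278]
 [-0.278 -0.002  0.96 ]] 267.8457340380361
```

Emit:
play_rows(plan=[0,0,-1,-0.16,-0.087,0,1,0,0,-1.8,-0.313,-0.173,-0.003,1,0,0,-1.8,-0.47,-0.26,-0.005,1,0,0,-1.8,-0.47,-0.26,-0.005,1,0,0,-1.8,-0.47,-0.26,-0.005,1,0,0,-1.8,-0.47,-0.26,-0.005,1,0,0,-1.8,-0.47,-0.26,-0.005,1,0,0,-1.8,-0.47,-0.26,-0.005,1,0,0,-1.8,-0.47,-0.26,-0.005,1,0,0,-1.8,-0.47,-0.26,-0.005,1,0,0,-1.8,-0.47,-0.26,-0.005,1,0,0,-1.8,-0.47,-0.26,-0.005,1,0,0,-1.8,-0.47,-0.26,-0.005,1])

```text
clock: 1.72
position: [0.5592, 0.2031, 0.2504]
ee_rot: [0.14, 0.99, 0.0, -0.0]
ft_force: [-0.4, -0.8, -0.2]
grip_width: 1.001
grasp_force: 0.0
```

```bash
python3 - <<'E'
from h import *
o=status.get_obs(); m=viewer.camera_model("wrist"); a=viewer.camera("wrist")
np.savez("w1.npz",**m); cv2.imwrite("pics/w1.png",a[:,:,::-1])
print(o["clock"],o["position"],o["ee_rot"],o["ft_force"])
E
```

```text
1.725 [0.55917102 0.20311568 0.25036124] [ 1.39915618e-01  9.90163412e-01  1.81598767e-04 -6.89763522e-05] [-0.37794308 -0.81475202 -0.24837427]
```

View pics/w1.png

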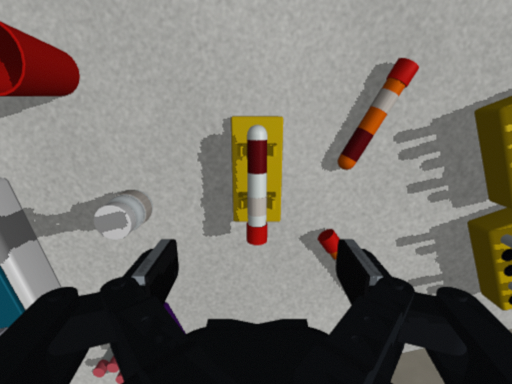

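The tube lies from its round bottom at (257,125) to the cap end at (257,244), on the rest at (257,168), with the fingers straddling it. I'll refine the numbers from this view.

```bash
python3 - <<'E'
from h import *
a=cv2.imread("pics/w1.png"); m=dict(np.load("w1.npz")); hsv=cv2.cvtColor(a,cv2.COLOR_BGR2HSV)
sub=np.zeros(a.shape[:2],bool); sub[115:250,225:290]=1
red=(cv2.inRange(hsv,(0,130,40),(8,255,255))|cv2.inRange(hsv,(172,130,40),(180,255,255)))>0
white=cv2.inRange(hsv,(0,0,150),(180,60,255))>0
mid=[]
for v in range(132,242):
    u=np.where((red|(white&(hsv[...,2]>150)))[v]&sub[v])[0]
    u=u[(u>240)&(u<275)]
    if len(u)>8: mid.append((v,(u.min()+u.max())/2,u.max()-u.min()+1))
mid=np.array(mid); f=np.polyfit(mid[:,0],mid[:,1],1); print(f, mid[::12])
p=ray(m,np.polyval(f,140),140,.052);q=ray(m,np.polyval(f,230),230,.052);d=(q-p)/np.linalg.norm(q-p)
print("yaw",np.degrees(np.arctan2(d[1],d[0])))
u=257;print("white/red extents",np.where((red|white)[:,257]&sub[:,257])[0][[0,-1]])
b=ray(m,np.polyval(f,125.5),125.5,.05); c=ray(m,np.polyval(f,244),244,.047);print("bot",b,"cap",c,np.linalg.norm(c-b)); print("grip from bot",b+d*.065,"from cap",c-d*.085)
Y=cv2.inRange(hsv,(20,120,60),(32,255,255));Y[:,:220]=0;Y[:,300:]=0
cn=max(cv2.findContours(Y,0,1)[0],key=cv2.contourArea); P=[ray(m,x,y,.012)[:2] for x,y in cv2.convexHull(cn)[:,0]]
print("rest",cv2.minAreaRect(np.float32(P)*1000))
E
```

```text
[4.02207436e-03 2.57756504e+02] [[132.  259.5  14. ]
 [145.  257.5  18. ]
 [157.  257.   17. ]
 [169.  256.5  18. ]
 [183.  259.5  12. ]
 [195.  259.5  12. ]
 [207.  260.   11. ]
 [219.  259.5  12. ]
 [231.  257.5  34. ]]
yaw -15.7993380418952
white/red extents [115 249]
bot [0.50076793 0.22075516 0.05      ] cap [0.65141175 0.17814063 0.047     ] 0.15658403690217707
grip from bot [0.5633123  0.20305767 0.05      ] from cap [0.56962296 0.20128351 0.047     ]
rest ((560.664306640625, 201.40774536132812), (68.78253936767578, 147.98831176757812), 73.81085205078125)
```

Emit:
play_rows(plan=[0,0,0,-0.002,-0.001,0.06,1,0,0,0,-0.002,-0.001,0.12,1,0,0,0,-0.002,-0.001,0.17,1,0,0,0,-0.002,-0.001,0.195,1,0,0,0,-0.002,-0.001,0.203,1,0,0,0,-0.002,-0.001,0.203,1,0,0,0,-0.002,-0.001,0.203,0.2,0,0,0,-0.002,-0.001,0.203,0.2,0,0,0,-0.002,-0.001,0.203,0,0,0,0,-0.002,-0.001,0.203,0,0,0,0,-0.002,-0.001,0.203,0,0,0,0,-0.002,-0.001,0.203,0], squeeze=80)

```text
clock: 3.28
position: [0.562, 0.2021, 0.0483]
ee_rot: [0.14, 0.99, 0.001, 0.001]
ft_force: [-1.5, 5.1, 5.9]
grip_width: 0.257
grasp_force: 78.2
```

```bash
python3 - <<'E'
from h import *
o=status.get_obs();print({k:np.round(o[k],4) for k in("clock","position","ee_rot","ft_force","grip_width","grasp_force")})
E
```

```text
{'clock': np.float64(3.275), 'position': array([0.562 , 0.2021, 0.0483]), 'ee_rot': array([1.403e-01, 9.901e-01, 1.200e-03, 8.000e-04]), 'ft_force': array([-1.5231,  5.1049,  5.9267]), 'grip_width': np.float64(0.2571), 'grasp_force': np.float64(78.1797)}
```

Emit:
play_rows(plan=[0,0,0,0,0,-0.02,0,0,0,0,0,0,-0.07,0,0,0,0,0,0,-0.13,0,0,0,0,0,0,-0.18,0,0,0,-2,-0.01,-0.035,-0.2,0,0,0,-5,-0.026,-0.09,-0.2,0,0,0,-7,-0.042,-0.145,-0.2,0,0,0,-9,-0.058,-0.2,-0.2,0,0,0,-11,-0.075,-0.255,-0.2,0,0,0,-13,-0.091,-0.31,-0.2,0,0,0,-13,-0.104,-0.355,-0.2,0,0,0,-13,-0.112,-0.381,-0.2,0,0,0,-13,-0.112,-0.381,-0.2,0,0,0,-13,-0.112,-0.381,-0.2,0,0,0,-13,-0.112,-0.381,-0.2,0,0,0,-13,-0.112,-0.381,-0.2,0])

```text
clock: 5.28
position: [0.5629, -0.1956, 0.2473]
ee_rot: [0.027, 1.0, 0.0, -0.0]
ft_force: [-0.3, -0.7, -0.2]
grip_width: 0.252
grasp_force: 78.4
```

```bash
python3 - <<'E'
from h import *
o=status.get_obs();print({k:np.round(o[k],4) for k in("clock","position","ee_rot","ft_force","grip_width","grasp_force")})
m=viewer.camera_model("wrist"); a=viewer.camera("wrist")
np.savez("w2.npz",**m); cv2.imwrite("pics/w2.png",a[:,:,::-1])
E
```

```text
{'clock': np.float64(5.275), 'position': array([ 0.5629, -0.1956,  0.2473]), 'ee_rot': array([ 2.700e-02,  9.996e-01,  2.000e-04, -0.000e+00]), 'ft_force': array([-0.2592, -0.6588, -0.2217]), 'grip_width': np.float64(0.2523), 'grasp_force': np.float64(78.4071)}
```

View pics/w2.png

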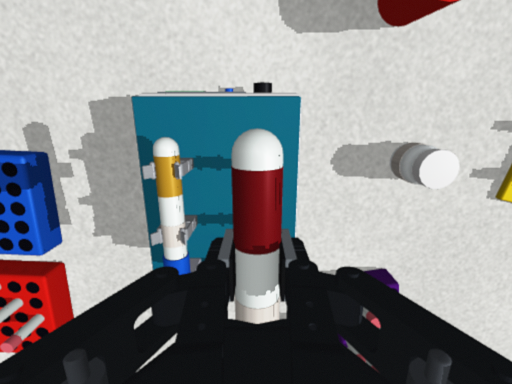

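The held tube hides the clips: its bottom is at (257,130), and the deck's near edge runs (133,96)–(300,96). I'll step aside to see the empty station and measure it.

Emit:
play_rows(plan=[0,0,0,-0.025,0.045,0,0,0,0,0,-0.05,0.09,0,0,0,0,0,-0.05,0.09,0,0,0,0,0,-0.05,0.09,0,0])

```text
clock: 5.82
position: [0.6174, -0.1096, 0.2471]
ee_rot: [0.028, 1.0, -0.0, -0.0]
ft_force: [-0.7, -1.5, -0.1]
grip_width: 0.255
grasp_force: 78.4
```

```bash
python3 - <<'E'
from h import *
o=status.get_obs();print({k:np.round(o[k],4) for k in("clock","position","ee_rot")})
m=viewer.camera_model("wrist"); a=viewer.camera("wrist")
np.savez("w3.npz",**m); cv2.imwrite("pics/w3.png",a[:,:,::-1]); cv2.imwrite("pics/w3c.png",cv2.resize(a[60:290,80:300,::-1],None,fx=2.6,fy=2.6,interpolation=cv2.INTER_CUBIC))
R=Rot.from_quat(o["ee_rot"])
for x in(.065,-.085): print("expected tube end px",proj(m,o["position"]+R.apply([x,0,-.005])))
print("expected pads",[proj(m,np.array(p)) for p in([.6069,-.1978,.102],[.5393,-.1953,.102])])
E
```

```text
{'clock': np.float64(5.825), 'position': array([ 0.6174, -0.1096,  0.2471]), 'ee_rot': array([ 2.760e-02,  9.996e-01, -3.000e-04, -2.000e-04])}
expected tube end px [258.49298651 129.64992156]
expected tube end px [258.2358106  384.38688199]
expected pads [array([173.58965195, 181.66919568]), array([166.34061383, 114.46185234])]
```

View pics/w3c.png

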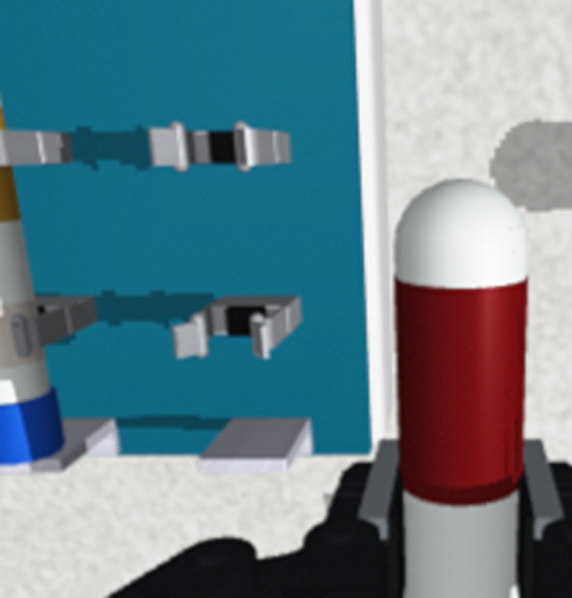

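The empty station is clear in the crop: near clip with lip gap 187–235 at row 146, far clip gap 205–252 at row 335, and black pads at rows 130–163 and 306–337. The stop's top face edge runs (200,460)–(290,460) and its base (235,420)–(310,420). The tube bottom at row 180 matches the expected grip to within 1–2 mm.

```bash
python3 - <<'E'
from h import *
m=dict(np.load("w3.npz")); f=lambda u,v,z: ray(m,80+u/2.6,60+v/2.6,z)*1000
for n,u,v,z in [("lip near",211,146,.122),("lip far",228.5,335,.122),("pad near",224,146.5,.102),("pad far",241,321.5,.102),("stop top",245,460,.122),("stop topL",200,460,.122),("stop topR",290,460,.122),("stop base",272,420,.076),("deck R far",371,454,.076),("deck R near",355,0,.076),("deck far L",120,455,.076)]: print(n,f(u,v,z).round(1))
E
```

```text
lip near [ 541.1 -193.7  122. ]
lip far [ 609.4 -197.7  122. ]
pad near [ 541.1 -195.7  102. ]
pad far [ 609. -199.  102.]
stop top [ 660.9 -198.8  122. ]
stop topL [ 659.9 -216.7  122. ]
stop topR [ 661.9 -180.9  122. ]
stop base [ 662.1 -200.2   76. ]
deck R far [ 681.6 -156.1   76. ]
deck R near [ 488.6 -144.7   76. ]
deck far L [ 675.7 -273.8   76. ]
```

Emit:
play_rows(plan=[0,0,0,0.024,-0.044,0,0,0,0,0,0.047,-0.088,0,0,0,0,0,0.047,-0.088,0.03,0,0,0,0,0.047,-0.088,0.07,0,0,0,0,0.047,-0.088,0.1,0,0,0,0,0.047,-0.088,0.107,0,0,0,0,0.047,-0.088,0.107,0,0,0,0,0.047,-0.088,0.107,0,0,0,0,0.047,-0.088,0.107,0])

```text
clock: 7.0
position: [0.5664, -0.1949, 0.1414]
ee_rot: [0.028, 1.0, -0.0, 0.001]
ft_force: [-0.2, 0.1, -1.3]
grip_width: 0.257
grasp_force: 78.4
```

```bash
python3 - <<'E'
from h import *
o=status.get_obs();print({k:np.round(o[k],4) for k in("clock","position","ee_rot","ft_force","torque")})
a=viewer.camera("top");b=viewer.camera("scene")
c1=cv2.resize(a[140:270,320:420,::-1],None,fx=4,fy=4,interpolation=cv2.INTER_CUBIC);c2=cv2.resize(b[90:220,150:250,::-1],None,fx=4,fy=4,interpolation=cv2.INTER_CUBIC)
cv2.imwrite("pics/v4.png",np.hstack([c1,c2]))
E
```

```text
{'clock': np.float64(7.0), 'position': array([ 0.5664, -0.1949,  0.1414]), 'ee_rot': array([ 2.780e-02,  9.996e-01, -1.000e-04,  9.000e-04]), 'ft_force': array([-0.1682,  0.1099, -1.2564]), 'torque': array([ 0.0407, -0.0054,  0.0066])}
```

View pics/v4.png

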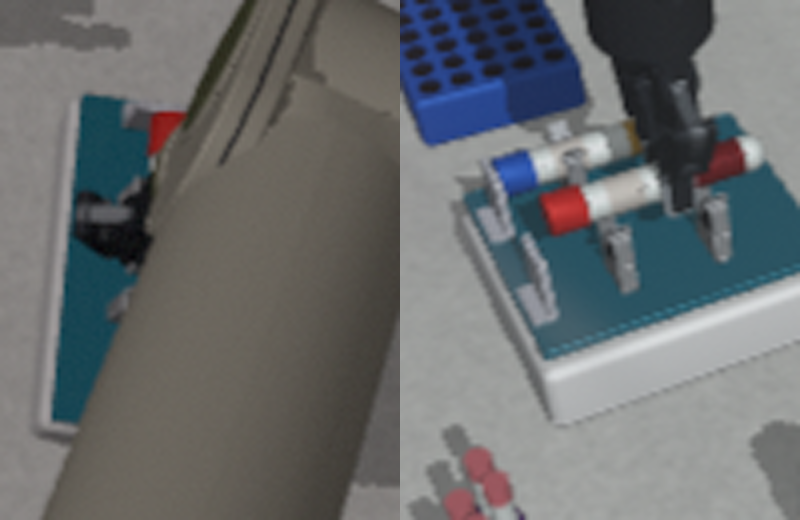

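The tube hangs over the clips with the cap (565,208 in the scene panel) short of the stop plate at (538,275). I'll press down in small steps, watching the force.

Emit:
play_rows(plan=[0,0,0,0,0,0.005,0,0,0,0,0,0,0.01,0,0,0,0,0,0,0.013,0,0,0,0,0,0,0.015,0,0,0,0,0,0,0.015,0])

```text
clock: 7.72
position: [0.5665, -0.1946, 0.1261]
ee_rot: [0.028, 1.0, 0.0, 0.001]
ft_force: [-1.2, 1.2, 5.8]
grip_width: 0.256
grasp_force: 79.4
```

Emit:
play_rows(plan=[0,0,0,0,0,0.001,0,0,0,0,0,0,0.002,0,0,0,0,0,0,0.002,0])

```text
clock: 8.1
position: [0.567, -0.1947, 0.1248]
ee_rot: [0.028, 1.0, 0.0, 0.001]
ft_force: [-2.2, 1.9, 11.5]
grip_width: 0.255
grasp_force: 79.7
```

Emit:
play_rows(plan=[0,0,0,0,0,0.001,0,0,0,0,0,0,0.002,0,0,0,0,0,0,0.002,0])

```text
clock: 8.48
position: [0.5674, -0.1947, 0.123]
ee_rot: [0.028, 1.0, -0.0, 0.002]
ft_force: [-0.2, 1.2, 11.8]
grip_width: 0.257
grasp_force: 79.7
```

Emit:
play_rows(plan=[0,0,0,0,0,0.001,0,0,0,0,0,0,0.002,0,0,0,0,0,0,0.002,0])

```text
clock: 8.85
position: [0.5675, -0.1946, 0.1208]
ee_rot: [0.027, 1.0, -0.0, 0.002]
ft_force: [0.9, 1.9, 9.9]
grip_width: 0.252
grasp_force: 79.6
```

Emit:
play_rows(plan=[0,0,0,0,0,0.001,0,0,0,0,0,0,0.002,0,0,0,0,0,0,0.002,0])

```text
clock: 9.22
position: [0.5673, -0.1946, 0.1184]
ee_rot: [0.027, 1.0, -0.0, 0.002]
ft_force: [1.6, 1.6, 5.7]
grip_width: 0.254
grasp_force: 79.2
```

Emit:
play_rows(plan=[0,0,0,0,0,0.001,0,0,0,0,0,0,0.002,0,0,0,0,0,0,0.003,0,0,0,0,0,0,0.003,0])

```text
clock: 9.72
position: [0.566, -0.1944, 0.1139]
ee_rot: [0.028, 1.0, 0.0, 0.0]
ft_force: [3.8, 1.2, -0.8]
grip_width: 0.252
grasp_force: 78.5
```

Emit:
play_rows(plan=[0,0,0,0,0,0.001,0,0,0,0,0,0,0.002,0,0,0,0,0,0,0.003,0,0,0,0,0,0,0.003,0])

```text
clock: 10.22
position: [0.5653, -0.1946, 0.1107]
ee_rot: [0.028, 1.0, 0.0, -0.001]
ft_force: [0.4, 1.3, -3.6]
grip_width: 0.256
grasp_force: 78.3
```

Emit:
play_rows(plan=[0,0,0,0,0,0.001,0,0,0,0,0,0,0.0015,0,0,0,0,0,0,0.0015,0])

```text
clock: 10.6
position: [0.5655, -0.1946, 0.1103]
ee_rot: [0.028, 1.0, 0.0, -0.0]
ft_force: [-4.3, 3.0, 5.6]
grip_width: 0.255
grasp_force: 79.0
```

Emit:
play_rows(plan=[0,0,0,0,0,0.0005,0,0,0,0,0,0,0.001,0,0,0,0,0,0,0.001,0])

```text
clock: 10.98
position: [0.5655, -0.1946, 0.1101]
ee_rot: [0.028, 1.0, 0.001, -0.0]
ft_force: [-9.5, 5.1, 15.0]
grip_width: 0.255
grasp_force: 79.9
```

Emit:
play_rows(plan=[0,0,0,0,0,-0.0012,0,0,0,0,0,0,-0.0012,0])

```text
clock: 11.22
position: [0.5655, -0.1946, 0.1103]
ee_rot: [0.028, 1.0, 0.0, -0.0]
ft_force: [-5.5, 2.8, 5.7]
grip_width: 0.256
grasp_force: 78.8
```

Emit:
play_rows(plan=[0,0,0,-0.001,0,0,0,0,0,0,-0.002,0,0,0,0,0,0,-0.003,0,0,0,0,0,0,-0.003,0,0,0])

```text
clock: 11.72
position: [0.5683, -0.195, 0.1103]
ee_rot: [0.028, 1.0, 0.0, -0.001]
ft_force: [-6.8, 2.6, 6.9]
grip_width: 0.253
grasp_force: 78.9
```

Emit:
play_rows(plan=[0,0,0,-0.001,0,0,0,0,0,0,-0.002,0,0,0,0,0,0,-0.003,0,0,0])

```text
clock: 12.1
position: [0.5711, -0.1952, 0.1103]
ee_rot: [0.028, 1.0, 0.0, -0.001]
ft_force: [-7.9, 2.8, 7.7]
grip_width: 0.254
grasp_force: 79.0
```

Emit:
play_rows(plan=[0,0,0,-0.001,0,-0.0003,0,0,0,0,-0.002,0,-0.0003,0,0,0,0,-0.002,0,-0.0003,0])

```text
clock: 12.48
position: [0.5733, -0.1952, 0.1103]
ee_rot: [0.028, 1.0, 0.0, -0.001]
ft_force: [-6.5, 1.9, 3.7]
grip_width: 0.257
grasp_force: 78.8
```

Emit:
play_rows(plan=[0,0,0,-0.0007,0,0,0,0,0,0,-0.0014,0,0,0,0,0,0,-0.0014,0,0,0])

```text
clock: 12.85
position: [0.5746, -0.1953, 0.1103]
ee_rot: [0.028, 1.0, 0.0, -0.001]
ft_force: [-5.0, 3.0, 5.0]
grip_width: 0.253
grasp_force: 78.9
```

Emit:
play_rows(plan=[0,0,0,-0.0005,0,0,0,0,0,0,-0.001,0,0,0,0,0,0,-0.001,0,0,0])

```text
clock: 13.22
position: [0.5756, -0.1954, 0.1103]
ee_rot: [0.028, 1.0, 0.0, -0.001]
ft_force: [-5.0, 2.7, 3.9]
grip_width: 0.258
grasp_force: 78.9
```

Emit:
play_rows(plan=[0,0,0,-0.0005,0,0,0,0,0,0,-0.0007,0,0,0,0,0,0,-0.0007,0,0,0])

```text
clock: 13.6
position: [0.5759, -0.1954, 0.1103]
ee_rot: [0.028, 1.0, 0.0, -0.001]
ft_force: [-8.0, 2.9, 6.3]
grip_width: 0.257
grasp_force: 78.9
```

Emit:
play_rows(plan=[0,0,0,-0.0005,0,0,0,0,0,0,-0.0007,0,0,0,0,0,0,-0.0007,0,0,0])

```text
clock: 13.98
position: [0.5759, -0.1954, 0.1103]
ee_rot: [0.028, 1.0, 0.001, -0.002]
ft_force: [-11.3, 4.6, 9.2]
grip_width: 0.253
grasp_force: 79.3
```

Emit:
play_rows(plan=[0,0,0,-0.0005,0,-0.0004,0,0,0,0,-0.001,0,-0.0006,0,0,0,0,-0.001,0,-0.0006,0])

```text
clock: 14.35
position: [0.5759, -0.1954, 0.1103]
ee_rot: [0.028, 1.0, 0.001, -0.003]
ft_force: [-14.2, 4.5, 7.9]
grip_width: 0.254
grasp_force: 79.3
```

Emit:
play_rows(plan=[0,0,0,-0.0004,0,0,0,0,0,0,-0.0004,0,0,0])

```text
clock: 14.6
position: [0.5759, -0.1954, 0.1103]
ee_rot: [0.028, 1.0, 0.001, -0.003]
ft_force: [-16.6, 4.5, 10.2]
grip_width: 0.257
grasp_force: 79.4
```

Emit:
play_rows(plan=[0,0,0,0,0,0,0.3,0,0,0,0,0,0,0.5,0,0,0,0,0,0,0.7,0,0,0,0,0,0,0.7,0,0,0,0,0,0,0.7])

```text
clock: 15.22
position: [0.5791, -0.1954, 0.1109]
ee_rot: [0.028, 1.0, -0.0, 0.0]
ft_force: [-0.1, 0.9, -0.6]
grip_width: 0.704
grasp_force: 0.0
```

Released cleanly. Next I raise straight up, step aside and look.

Emit:
play_rows(plan=[0,0,0,0,0,-0.02,0.7,0,0,0,0,0,-0.06,0.7,0,0,0,0,0,-0.11,0.7,0,0,0,0,0,-0.14,0.7,0,0,0,-0.02,0.05,-0.14,0.7,0,0,0,-0.04,0.09,-0.14,0.7,0,0,0,-0.04,0.09,-0.14,0.7,0,0,0,-0.04,0.09,-0.14,0.7])

```text
clock: 16.23
position: [0.6238, -0.1086, 0.2519]
ee_rot: [0.028, 1.0, -0.0, 0.0]
ft_force: [-0.3, -0.7, 0.7]
grip_width: 0.701
grasp_force: 0.0
```

```bash
python3 - <<'E'
from h import *
m=viewer.camera_model("wrist"); a=viewer.camera("wrist"); b=viewer.camera("scene")
np.savez("w5.npz",**m)
c1=cv2.resize(a[50:290,60:260,::-1],None,fx=2.4,fy=2.4,interpolation=cv2.INTER_CUBIC);c2=cv2.resize(b[108:204,155:219,::-1],None,fx=6,fy=6,interpolation=cv2.INTER_CUBIC)[:576]
cv2.imwrite("pics/v5.png",np.hstack([c1,c2[:,:310]])); print(c1.shape,c2.shape)
E
```

```text
(576, 480, 3) (576, 384, 3)
```

View pics/v5.png

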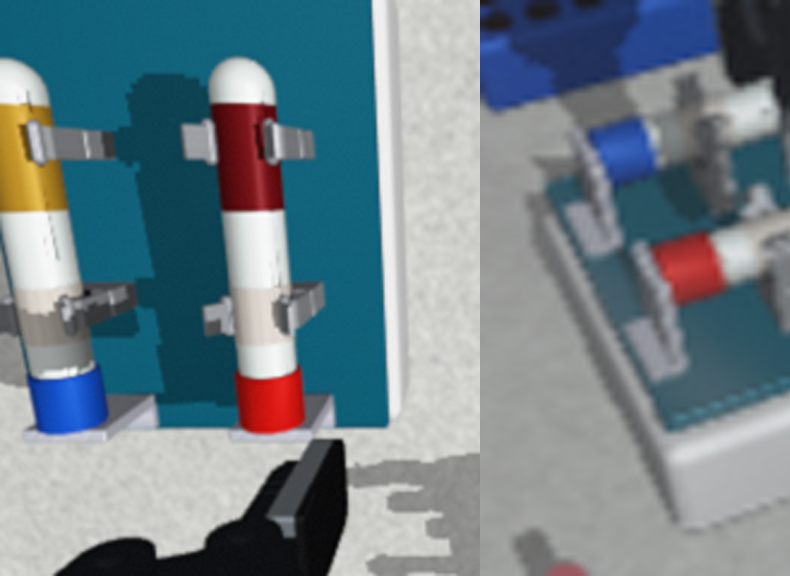

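The red-capped tube (cap near (270,400)) sits down in both clips like the blue one. The cap bears on the stop plate in both views, and the bystanders in view look as they did. Handing in.

```bash
python3 -c "
from workcell import manip
print(manip.hand_in())"
```

```text
the job is handed in; nothing more can be done
None
```

The red-capped tube is fully home in both clips with its cap on the end stop (I estimate a push of about 8–11 N, after allowing for sliding friction), the gripper is clear, and the job was handed in at about 16 s.

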